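Tare the counting scale with its parts cup

ROBOT

A 7-joint arm with a two-finger parallel gripper is mounted at the origin on the work surface. World frame = base frame: x ahead of the robot, y to its left, z up, the work surface at z = 0. Lengths are in m, angles in rad, forces in N, time in s.
With the tool pointing down it reaches from about 0.4 to 0.85 m from the base axis. Payload 10.4 kg.
Tool frame: the origin (TCP) lies at the very end of the fingers, on their centre line; the grasp point (between the pads) lies 19 mm behind it; z points along the fingers, y is the line along which they close (so a half turn about z gives the same grasp; the last joint's range is limited). The gripper opens to 87 mm and grips with 3 to 60 N. Pads are 19 mm wide; open, the fingers measure 117 mm over their backs; the gripper's body (75 mm by 190 mm) begins 51 mm behind the grasp point.
Start: joints at [-1.215, 0.332, -0.065, 1.46, 0.022, 1.35, -0.088], TCP at [0.231, 0.581, 0.223] pointing down, gripper open.
Joint ranges: [-2.6, 2.6], [-0.5, 2.12], [-1.47, 1.34], [0.16, 2.42], [-1.27, 4.41], [0.06, 2.06], [-2.6, 2.6]. Speed limits (rad/s): [2.22, 2.22, 2.79, 2.79, 3.14, 3.14, 3.14].

INTERFACE

Orientations are given as a unit quaternion [x, y, z, w].
In Python, from bench import status, camera, order gives the robot as it stands.
- The arm moves only by the tool jog_arm, never from a script. Its argument "plan" is a list of rows, each a list of 7 numbers: the turn, a rotation vector about the tool's x, y, z in rad, then the shift along the tool's x, y, z in mm, then the opening, from -1 (shut) to 1 (fully open). A call has 1 to 12 rows; each row is the pose to reach, as a shift and turn from the pose commanded when the call began, along the tool's axes at that moment; what a row does not reach only later rows make up. A row lasts 1/10 s, in which the tool goes at most 50 mm and 8.59 degrees, less where a joint would pass 70% of its speed; a pose out of reach is approached as far as the arm can. A call with a gripper value outside its range is refused whole. The fingers move at their own pace and stop on an object; "squeeze" is the grip in N (left out, the last holds). Time passes only in rows, so rows that repeat a pose let the fingers close. It gives the time, the measured TCP pose, the force, the opening and the grip force at its end, in the units of the state.
- status.read_state(): the state, without advancing time (a new reading comes with each control period).
- camera(name): name is "scene" or "top"; returns a dict with "image" (384x512x3 uint8, red, green, blue), "z_map" (384x512 float32, m along the optical axis (not along the pixel's ray), 0 where there is no reading), "fx", "fy", "cx", "cy" (pixels), "world_from_camera" (4x4, takes a point from camera to world coordinates). Camera axes: x right, y down, z forward; pixel columns grow to the right and rows downward; lengths in m; the calibration is good to about 2 mm. A picture is of the moment at which its call begins.
- order.close_job(): hands the job in; it is judged then, once.
The state is a dict: "time": time; "joint_positions": joint angles; "joint_vel": joint speeds; "joint_torque": joint torques, N m; "ee_pos": TCP position; "eef_rot": TCP orientation; "ft_force": force on the tool from outside, world axes, zero at the start; "torque": the same for the moment, N m; "width": finger opening in m; "grip_force": force on a finger pad.
Only numpy, scipy, OpenCV 4.12 (cv2) and the standard library are available. Lean on these libraries where they do the work, as an engineer would, in place of code of your own. Each camera call takes 0.05 s, during which the arm holds its last target. There are 200 camera calls.

TASK

Stand the empty yellow parts cup upright in the ring on the pan of the blue counting scale, setting it down gently. Then, with the cup left standing there, turn the scale's bezel until its red zero mark sits right at the tip of the needle, and let go. Leave the jar, the tin, the spray can and the tape measure where they are.

Things in the scene. Friction and masses are not known exactly. Their poses are not given: they have to be found in the camera images.
- scale: Blue mechanical counting scale, fixed to the bench, body 150 (x) by 270 (y) mm, its flat top 50 mm above the bench. Origin: centre of its underside, on the bench. z up. Round steel weighing pan at local y = +70 mm, black-rimmed dial facing up at local y = -70 mm (local x = 0 for both).
- pan_seat (a point): Centre of the weighing pan's upper surface, where the cup's underside belongs; 72 mm above the bench when empty. The pan is a steel disc 110 mm across; on it a dark steel ring, 56 mm inside, 64 mm outside, 12 mm tall, concentric, open above. The pan is sprung (500 N/m) and sinks straight down under load, 4 to 9 mm for the cup, with its stop at 14 mm.
- dial_center (a point): On the axis of dial and bezel, at the bezel's top, 84 mm above the bench. The bezel is a black round rim 62 mm across and 22 mm tall (62 to 84 mm above the bench); below it is a narrower neck (52 mm across) down to the scale's flat top at 50 mm. It can be gripped across its diameter at any yaw, from above. White face inside, recessed 6 mm, covered by a clear solid window flush with the top.
- bezel (a joint): Angle of the bezel with its white dial face, rad, clockwise seen from above is positive. At 0 the red zero mark points along the scale's local +x. It turns both ways (stops at +-3.6), held by light friction (0.05 N m), stays where left.
- needle (a joint): Angle of the black needle, rad, clockwise seen from above is positive; at 0 (empty pan) it points along the scale's local +x. It follows the load on the pan, about 4.9 rad per kg: the cup (its mass is not known beforehand) turns it 1.0 to 2.1 rad. It is independent of the bezel: the scale reads zero when bezel equals needle. Damped, settles within about 0.5 s.
- zero_mark (a point): Point on the red zero mark, a bar 13 mm by 5 mm on the dial face that continues as a red spot on the black rim; 24 mm from the dial's axis, at the level of the bezel's top. The dial's 30 divisions are 12 degrees (5 mm at this radius) each.
- needle_tip (a point): Needle's tip end, 24 mm from the dial's axis (the needle also has a short 7 mm tail and a brass hub), given at the level of the bezel's top.
- cup: Empty yellow steel parts cup, a straight open cylinder, 50 mm outside diameter, 90 mm tall, wall 2.5 mm, 0.2 to 0.45 kg. Origin: centre of its underside. z is its axis, up as it stands.
- mat: Thin black rubber mat, fixed, 260 by 90 by 3 mm, origin centre of its underside. Cup, jar and tin stand on it in a row along its long (local x) axis, about 75 mm between centres, in any order.
- jar: Bystander: glass jar with red lid, 52 mm diameter, 85 mm tall, origin at the centre of its underside, loose.
- tin: Bystander: steel tin with green label, 52 mm diameter, 100 mm tall, origin at the centre of its underside, loose.
- spray: Bystander: blue spray can with a white band and white cap, 52 mm diameter, 180 mm tall, origin at the centre of its underside, standing loose just behind the scale (about 130 mm along the scale's local +x from its middle).
- tape: Bystander: orange and black tape measure, 70 by 40 mm, 62 mm tall, standing loose just before the scale (about 130 mm along the scale's local -x from its middle), origin at the centre of its underside.
There are look-alikes about, which are no part of the job. Several things have the shape of the cup; the one meant has the colours described above.

How it is judged:
On the way, in this order (a step that is already met when the one before it is completed fails the run):
1. the cup stands upright in the ring on the pan, let go (horizontal distance between cup and pan_seat below 0.006 m and z of cup in the frame of pan_seat below 0.003 m and angle between cup's own z axis and vertical below 0.08 rad and contact force between the fingers and cup below 0.05 N), for 0.3 s.
2. the red zero mark is at the needle's tip (horizontal distance between zero_mark and needle_tip below 0.0025 m), for 0.2 s.
At the end, for the whole second after the job is handed in: The cup stands at rest and upright (within 0.08 rad) on the pan, inside the ring (centres within 6 mm, underside within 3 mm of the pan), and the bezel is at rest with its zero mark within 2.5 mm (half a division) of the needle's tip (horizontal distance between zero_mark and needle_tip below 0.0025 m and velocity of joint bezel between -0.05 and 0.05 rad/s and horizontal distance between cup and pan_seat below 0.006 m and z of cup in the frame of pan_seat below 0.003 m and angle between cup's own z axis and vertical below 0.08 rad and linear speed of cup below 0.02 m/s); the robot touches nothing.
It fails at once if a bystander (jar, tin, spray can or tape measure) is shifted by more than 25 mm or tipped (distance of any of jar, tin, spray, tape from where it was at the start of the episode above 0.025 m or angle between any of tape, jar, tin, spray's own z axis and vertical above 0.3 rad).
It fails at once if the cup is tipped over (more than 0.7 rad) (angle between cup's own z axis and vertical above 0.7 rad).
It fails at once if the cup is dropped or slammed onto the scale (more than 60 N between them) (contact force between cup and scale above 60 N).
It also fails if it takes over 61 s, if anything falls off the work surface, if the arm or the gripper's body presses on something with over 40 N, if the wrist force passes 120 N, or if a joint passes its speed limit or range.

## Working session

There is one attempt and no reset: what is moved stays moved. The work goes in short steps, Python scripts to look and compute and a tool call to move; the robot and the scene stay as the last step left them, time stands still between calls to the robot, and variables do not carry over. Pictures are saved under pics/ and viewed, at most 10 in all, crops included, and the job is handed in when it is done.

Besides the shell and the picture viewer there is one more tool, called as a command line: name --pt "numbers of a row" for each row, then --argument value for the rest. jog_arm: Moves the arm, as the interface text tells. Its arguments: {"type":"object","properties":{"plan":{"type":"array"},"squeeze":{"type":"number"}},"required":["plan"]}

```bash
mkdir -p pics
cat > h.py <<'E'
import numpy as np, cv2
from bench import status, camera, order
def grab(n):
    c=camera(n); np.savez(f'{n}.npz',**c); return c
def world(c):
    z=c['z_map']; v,u=np.mgrid[:z.shape[0],:z.shape[1]]
    P=np.stack([(u-c['cx'])/c['fx']*z,(v-c['cy'])/c['fy']*z,z,np.ones_like(z)],-1)
    W=(P@np.array(c['world_from_camera']).T)[...,:3]; W[z==0]=np.nan; return W
E
python3 - <<'E'
from h import *
a=grab('top'); b=grab('scene')
cv2.imwrite('pics/top.png',cv2.resize(a['image'][...,::-1],(800,600)))
cv2.imwrite('pics/scene.png',cv2.resize(b['image'][...,::-1],(800,600)))
s=status.read_state(); print({k:np.round(v,4) for k,v in s.items()})
print(a['fx'],b['fx'],a['world_from_camera'])
E
```

```text
{'time': np.float64(0.1), 'joint_positions': array([-1.2146,  0.3328, -0.0647,  1.4609,  0.0216,  1.3499, -0.0885]), 'joint_vel': array([-0.001 , -0.0007,  0.0014, -0.003 ,  0.0003,  0.0009, -0.    ]), 'joint_torque': array([ 1.80000e-03, -6.24539e+01,  2.49000e-02, -3.90714e+01,
       -6.13000e-02,  3.65000e-02,  0.00000e+00]), 'ee_pos': array([0.231 , 0.5804, 0.2218]), 'eef_rot': array([ 1.883e-01,  9.821e-01, -6.000e-04, -1.000e-04]), 'ft_force': array([-0.3747, -0.457 ,  0.234 ]), 'torque': array([-0.0334,  0.0024,  0.0343]), 'grip_force': np.float64(0.0), 'width': np.float64(0.0874)}
350.49334850595346 389.11591861615847 [[-0.07816021 -0.97641746  0.20124592  0.41616778]
 [-0.99693714  0.07709839 -0.01312127 -0.00376316]
 [-0.0027039  -0.20165509 -0.97945286  0.75566345]
 [ 0.          0.          0.          1.        ]]
```

View pics/top.png

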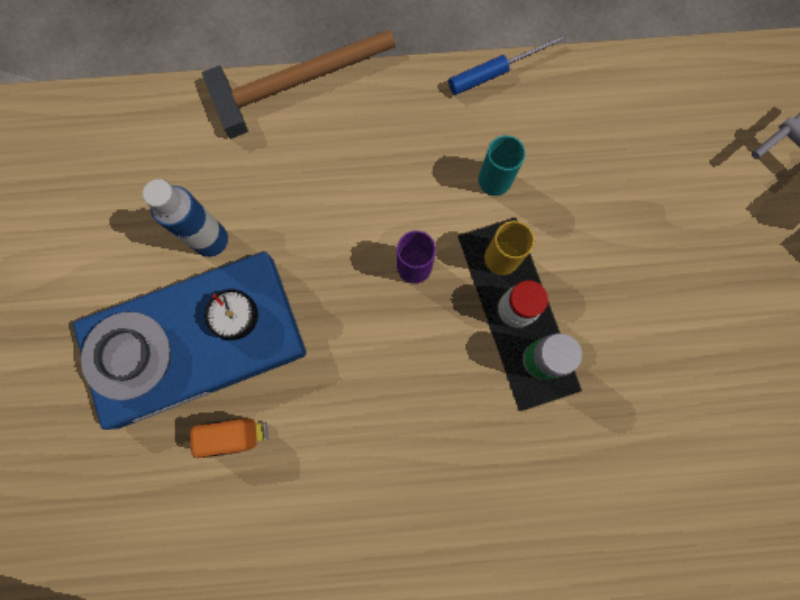

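View pics/scene.png

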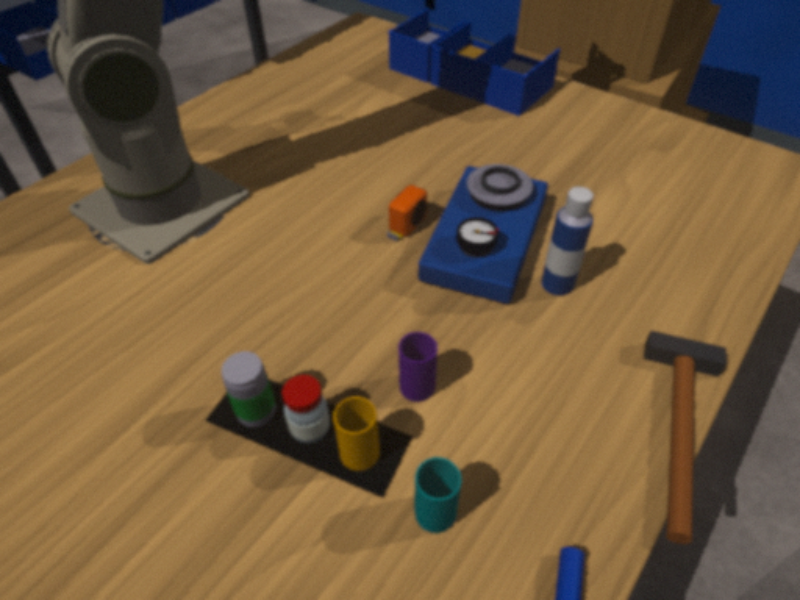

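Cup-shaped candidates in the top view (800x600): yellow (510,248) on the mat, purple (416,257) and teal (502,165) on the bare bench. Only the yellow one matches the description. The ring is at (123,354), the dial at (231,314), the spray can at (185,215) and the tape at (225,438). Next I'll measure them and check the choice in a close crop.

```bash
cat >> h.py <<'E'
from scipy.optimize import least_squares
def circ(p,r=None):
    p=p[:,:2]; m=p.mean(0)
    f=(lambda q: np.hypot(*(p-q[:2]).T)-(q[2] if r is None else r))
    return least_squares(f,[*m,0.03],loss='soft_l1',f_scale=.001).x
def box(c,W,u0,u1,v0,v1):
    k=512/800; s=np.s_[int(v0*k):int(v1*k),int(u0*k):int(u1*k)]
    return W[s].reshape(-1,3), cv2.cvtColor(c['image'],cv2.COLOR_RGB2HSV)[s].reshape(-1,3)
E
python3 - <<'E'
from h import *
c=dict(np.load('top.npz')); W=world(c)
p,h=box(c,W,470,545,210,285); m=(h[:,0]>15)&(h[:,0]<32)&(h[:,1]>150)
q=p[m]; zt=np.nanpercentile(q[:,2],98); r=q[q[:,2]>zt-.006]; print('cup',len(r),zt,circ(r))
q=q[(q[:,2]>.02)]; 
p,h=box(c,W,70,180,305,405); print('pan z hist',np.histogram(p[:,2],np.arange(.04,.1,.004)))
r=p[(p[:,2]>.080)]; print('ring',len(r),circ(r))
r=p[(p[:,2]>.068)]; print('pan',len(r),(np.nanmin(r,0)+np.nanmax(r,0))/2, np.nanmax(r,0)-np.nanmin(r,0))
p,h=box(c,W,195,268,280,350); r=p[p[:,2]>.079]; print('bezel',len(r),np.median(r[:,2]),(r.min(0)+r.max(0))/2,np.ptp(r,0),circ(r[h[p[:,2]>.079][:,2]<70]))
red=((h[:,0]<8)|(h[:,0]>172))&(h[:,1]>130)&(h[:,2]>90); print('red',p[red].mean(0),red.sum())
p,h=box(c,W,60,310,245,435)
top=p[(p[:,2]>.045)&(p[:,2]<.056)&(h[:,0]>100)&(h[:,0]<125)&(h[:,1]>130)]; rc=cv2.minAreaRect((top[:,:2]*1000).astype('float32')); print('scale',rc)
for n,b,lo in (('jar',(495,555,275,335),.075),('tin',(520,590,325,385),.09),('spray',(135,240,170,262),.165),('tape',(175,275,410,465),.05),('purple',(390,440,225,290),.08)):
    p,h=box(c,W,*b); r=p[p[:,2]>lo]; print(n,np.nanmax(r[:,2]),(np.nanmin(r,0)+np.nanmax(r,0))/2,np.ptp(r,0))
im=c['image'][...,::-1]
cv2.imwrite('pics/crop.png',np.hstack([cv2.resize(im[125:195,275:375],(400,280)),cv2.resize(im[175:230,120:180],(400,280),interpolation=cv2.INTER_CUBIC)]))
E
```

```text
cup 117 0.09425049804923015 [ 0.61008553 -0.16408581  0.02344281]
pan z hist (array([   2,   66, 1197,   99,    0,    0,    2,  956, 1222,   67,  154,
         95,    0,    0]), array([0.04 , 0.044, 0.048, 0.052, 0.056, 0.06 , 0.064, 0.068, 0.072,
       0.076, 0.08 , 0.084, 0.088, 0.092, 0.096]))
ring 249 [0.50541297 0.33191337 0.02972916]
pan 2494 [0.505242   0.33271445 0.07756524] [0.10837531 0.10998279 0.01787676]
bezel 349 0.08183024379542003 [0.54575173 0.19798614 0.08290666] [0.06155489 0.06214219 0.00780694] [0.54557494 0.19820274 0.02921529]
red [0.56486649 0.21343046 0.08053338] 16
scale ((525.493408203125, 264.5107116699219), (148.80079650878906, 268.2530212402344), 16.970287322998047)
jar 0.09205447288425461 [ 0.53509629 -0.17485893  0.08461896] [0.04622359 0.04566516 0.01487102]
tin 0.10605777959410001 [ 0.46194951 -0.2001094   0.09820102] [0.0495824  0.0494262  0.01571353]
spray 0.18235257323517307 [0.66991316 0.24751979 0.17389796] [0.03254177 0.0327368  0.01690923]
tape 0.06614846738526492 [0.39521574 0.22171821 0.05808457] [0.04260207 0.06881687 0.01612779]
purple 0.09293195639320284 [ 0.60905829 -0.03997724  0.08661733] [0.04987222 0.04833562 0.01262926]
```

View pics/crop.png

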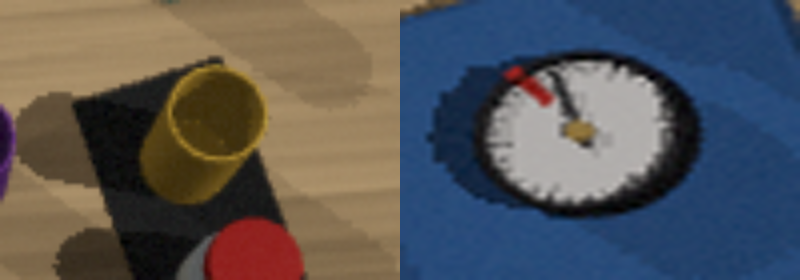

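The crop confirms a yellow open cup on the black mat at (215,125). On the dial the red mark is at about (525,85) of the crop and the needle at (560,85). The measurements fit the given sizes: rim height 0.093, pan to dial distance 0.140, scale yaw 17°. I'll move above the cup, closing across the row.

```bash
cat >> h.py <<'E'
from scipy.spatial.transform import Rotation as R
def go(x,y,z,yawy):
    "row (rotvec rad, shift mm) from the measured pose to TCP x,y,z, pointing down, tool y at yawy deg"
    s=status.read_state(); A=R.from_quat(s['eef_rot'])
    a=np.radians(yawy); Y=np.array([np.cos(a),np.sin(a),0]); Z=np.array([0,0,-1.]); T=R.from_matrix(np.c_[np.cross(Y,Z),Y,Z])
    print(np.round((A.inv()*T).as_rotvec(),3),np.round(A.inv().apply(np.array([x,y,z])-s['ee_pos'])*1000,1),'t',s['time'],'q',np.round(s['joint_positions'],2))
E
python3 -c "
from h import *
go(.610,-.164,.22,-76.4)"
```

```text
[-0.000e+00  2.000e-03  2.525e+00] [-627.4 -551.4    2.6] t 0.1 q [-1.21  0.33 -0.06  1.46  0.02  1.35 -0.09]
```

jog_arm --pt "0 0 2.525 -627 -551 0 1" --pt "0 0 2.525 -627 -551 0 1" --pt "0 0 2.525 -627 -551 0 1" --pt "0 0 2.525 -627 -551 0 1" --pt "0 0 2.525 -627 -551 0 1" --pt "0 0 2.525 -627 -551 0 1" --pt "0 0 2.525 -627 -551 0 1" --pt "0 0 2.525 -627 -551 0 1" --pt "0 0 2.525 -627 -551 0 1" --pt "0 0 2.525 -627 -551 0 1" --pt "0 0 2.525 -627 -551 0 1" --pt "0 0 2.525 -627 -551 0 1" --squeeze 20

```text
time: 1.3
ee_pos: [0.5038, 0.0441, 0.2225]
eef_rot: [0.888, 0.46, 0.0, -0.0]
ft_force: [0.7, 1.0, 0.1]
width: 0.0873
grip_force: 0.0
```

```bash
python3 -c "
from h import *
go(.610,-.164,.22,-76.4)"
```

```text
[-0.    -0.     0.719] [-108.9  206.7    2.5] t 1.3 q [-0.65  0.06  0.5   1.79 -0.03  1.3  -0.76]
```

jog_arm --pt "0 0 0.719 -109 207 0 1" --pt "0 0 0.719 -109 207 0 1" --pt "0 0 0.719 -109 207 0 1" --pt "0 0 0.719 -109 207 0 1" --pt "0 0 0.719 -109 207 0 1" --pt "0 0 0.719 -109 207 0 1" --pt "0 0 0.719 -109 207 0 1" --pt "0 0 0.719 -109 207 0 1"

```text
time: 2.1
ee_pos: [0.6109, -0.1603, 0.2222]
eef_rot: [0.992, 0.123, -0.0, -0.001]
ft_force: [0.0, 0.8, -1.1]
width: 0.0872
grip_force: 0.0
```

```bash
python3 -c "
from h import *
go(.610,-.164,.05,-76.4)
c=grab('scene'); W=world(c)
p,h=box(c,W,325,390,385,475); m=(h[:,0]>15)&(h[:,0]<32)&(h[:,1]>150); q=p[m]; r=q[q[:,2]>.089]; print('cup rim scene',len(r),r[:,2].max(),(r.min(0)+r.max(0))/2,np.ptp(r,0),circ(r))
c=dict(np.load('top.npz')); W=world(c)
p,h=box(c,W,470,545,210,285); m=(h[:,0]>15)&(h[:,0]<32)&(h[:,1]>150); q=p[m]; r=q[q[:,2]>.086]; print('top',(r.min(0)+r.max(0))/2,np.ptp(r,0))
"
```

```text
[-0.001  0.     0.009] [ -1.7   3.5 172.2] t 2.1 q [-0.35  0.41  0.71  1.48 -0.27  1.36 -0.94]
cup rim scene 143 0.09581813967419539 [ 0.61070577 -0.16707746  0.09245883] [0.04970375 0.04968012 0.00671862] [ 0.61119265 -0.1671934   0.02359339]
top [ 0.61062135 -0.1642152   0.09073608] [0.0504534  0.04894098 0.00945387]
```

The two cameras agree to within 3 mm, and the rim height and diameter are right. I'll descend, settle and close.

jog_arm --pt "0 0 0.009 -1.5 5 40 1" --pt "0 0 0.009 -1.5 5 80 1" --pt "0 0 0.009 -1.5 5 120 1" --pt "0 0 0.009 -1.5 5 150 1" --pt "0 0 0.009 -1.5 5 172 1" --pt "0 0 0.009 -1.5 5 172 1" --pt "0 0 0.009 -1.5 5 172 -1" --pt "0 0 0.009 -1.5 5 172 -1" --pt "0 0 0.009 -1.5 5 172 -1" --pt "0 0 0.009 -1.5 5 172 -1" --pt "0 0 0.009 -1.5 5 172 -1" --pt "0 0 0.009 -1.5 5 172 -1" --squeeze 20

```text
time: 3.35
ee_pos: [0.611, -0.1666, 0.0508]
eef_rot: [0.993, 0.117, 0.0, -0.0]
ft_force: [-0.2, 1.2, 2.8]
width: 0.0499
grip_force: 20.0
```

```bash
python3 -c "
from h import *
print(status.read_state()['width']);go(.6108,-.1655,.25,-76.4)"
```

```text
0.04992227959961927
[-0.    -0.001 -0.002] [   0.2   -1.2 -199.2] t 3.35 q [-0.29  0.57  0.64  1.65 -0.38  1.05 -0.87]
```

Grasped at the full 50 mm width. I'll lift straight up.

jog_arm --pt "0 0 0 0 0 -15 -1" --pt "0 0 0 0 0 -50 -1" --pt "0 0 0 0 0 -100 -1" --pt "0 0 0 0 0 -140 -1" --pt "0 0 0 0 0 -180 -1" --pt "0 0 0 0 0 -180 -1"

```text
time: 3.95
ee_pos: [0.6127, -0.1683, 0.2373]
eef_rot: [0.993, 0.117, 0.004, 0.001]
ft_force: [0.3, -0.2, -3.4]
width: 0.0502
grip_force: 20.0
```

```bash
python3 -c "
from h import *
s=status.read_state();print(s['width'],s['ft_force'])
for a in (-76.4,-10,10,45): go(.5054,.332,.23,a)"
```

```text
0.050238270152555956 [ 0.29983746 -0.167793   -3.43457876]
[ 0.003 -0.008 -0.003] [  11.5 -511.6    5.6] t 3.95 q [-0.34  0.4   0.73  1.45 -0.27  1.38 -0.94]
[ 0.008 -0.005 -1.162] [  11.5 -511.6    5.6] t 3.95 q [-0.34  0.4   0.73  1.45 -0.27  1.38 -0.94]
[ 0.009 -0.004 -1.511] [  11.5 -511.6    5.6] t 3.95 q [-0.34  0.4   0.73  1.45 -0.27  1.38 -0.94]
[ 1.100e-02 -1.000e-03 -2.122e+00] [  11.5 -511.6    5.6] t 3.95 q [-0.34  0.4   0.73  1.45 -0.27  1.38 -0.94]
```

jog_arm --pt "0 0 0 11 -45 0 -1" --pt "0 0 0 11 -95 0 -1" --pt "0 0 0 11 -145 0 -1" --pt "0 0 0 11 -195 0 -1" --pt "0 0 0 11 -245 0 -1" --pt "0 0 0 11 -295 0 -1" --pt "0 0 0 11 -345 0 -1" --pt "0 0 0 11 -395 0 -1" --pt "0 0 0 11 -440 0 -1" --pt "0 0 0 11 -475 0 -1" --pt "0 0 0 11 -500 0 -1" --pt "0 0 0 11 -512 0 -1"

```text
time: 5.15
ee_pos: [0.5007, 0.3361, 0.2298]
eef_rot: [0.993, 0.119, -0.001, 0.0]
ft_force: [0.3, -0.2, -4.0]
width: 0.0498
grip_force: 20.0
```

jog_arm --pt "0 0 0 0 0 0 -1" --pt "0 0 0 0 0 0 -1" --pt "0 0 0 0 0 0 -1"

```text
time: 5.45
ee_pos: [0.5034, 0.3314, 0.2307]
eef_rot: [0.993, 0.116, 0.0, 0.0]
ft_force: [-0.5, -0.1, -3.7]
width: 0.0499
grip_force: 20.0
```

Run:
```python
from h import *
go(.5054,.332,.20,-73.2)
for n in ('top','scene'):
    c=grab(n); W=world(c); h=cv2.cvtColor(c['image'],cv2.COLOR_RGB2HSV)
    m=(h[...,0]>15)&(h[...,0]<32)&(h[...,1]>150)&(W[...,2]>.12)&(np.hypot(W[...,0]-.505,W[...,1]-.332)<.06)
    q=W[m]; v,u=np.nonzero(m); print(n,len(q),u.min(),u.max(),v.min(),v.max(),q.min(0),q.max(0))
    if len(q)>30:
        s=q[q[:,2]<np.percentile(q[:,2],90)]; print('side circle r=.025',circ(s,.025))
    cv2.imwrite(f'pics/{n}2.png',cv2.resize(c['image'][...,::-1],(800,600)))
    if n=='scene':
        rg=(W[...,2]>.080)&(W[...,2]<.09)&(np.hypot(W[...,0]-.505,W[...,1]-.332)<.04); print('ring scene',circ(W[rg]), rg.sum())
        b=(W[...,2]>.080)&(W[...,2]<.09)&(np.hypot(W[...,0]-.5457,W[...,1]-.198)<.037);r=W[b];print('bezel scene',(r.min(0)+r.max(0))/2,np.ptp(r,0))
```

```text
[ 0.001 -0.    -0.061] [ 2.1 -0.1 30.7] t 5.45 q [-1.06  0.29  0.5   1.54 -0.14  1.35 -1.89]
top 512 0 61 183 236 [0.47308997 0.28167343 0.18386209] [0.53263522 0.35460932 0.33431813]
side circle r=.025 [0.50422137 0.33194699 0.03      ]
scene 572 314 351 19 84 [0.4806876  0.29071322 0.18188058] [0.53186856 0.36983864 0.32094798]
side circle r=.025 [0.50310596 0.33086502 0.03      ]
ring scene [0.50647507 0.32934825 0.02974547] 107
bezel scene [0.54718745 0.19641356 0.08329807] [0.06223486 0.06343669 0.00657504]
```

View pics/scene2.png

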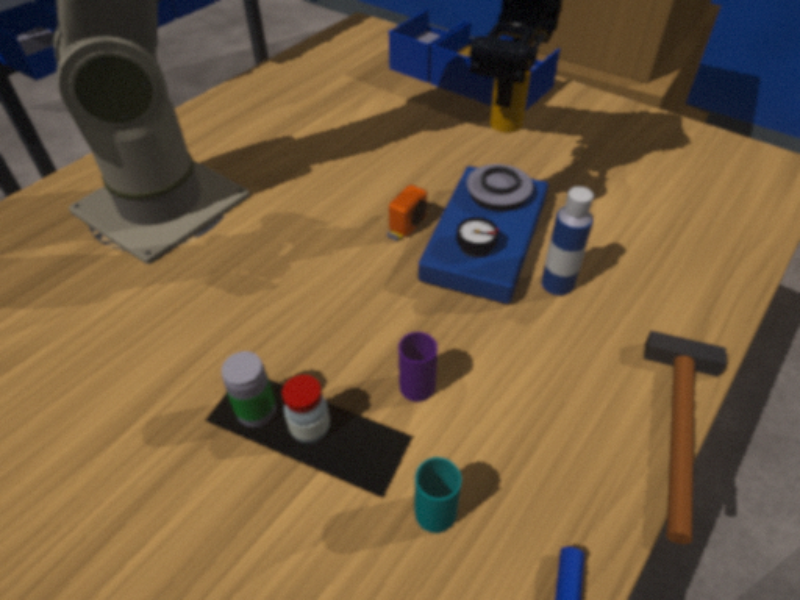

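The picture shows the cup hanging upright at (508,110), above the ring at (500,185), with the bystanders untouched. I'll refine the cup-to-ring offset in each camera so the calibration error cancels.

Run:
```python
from h import *
for n in ('top','scene'):
    c=dict(np.load(n+'.npz')); W=world(c); h=cv2.cvtColor(c['image'],cv2.COLOR_RGB2HSV); d=np.hypot(W[...,0]-.505,W[...,1]-.332)
    y=(h[...,0]>15)&(h[...,0]<32)&(h[...,1]>150)
    for lo,hi in ((.187,.21),(.19,.205),(.205,.235)):
        q=W[y&(W[...,2]>lo)&(W[...,2]<hi)&(d<.04)]; print(n,lo,len(q),circ(q,.025)[:2] if len(q)>9 else '')
    g=(W[...,2]>.0815)&(W[...,2]<.09)&(d<.042); r=W[g]; print(' ring',g.sum(),circ(r,.030)[:2],(r.min(0)+r.max(0))/2,np.ptp(r,0))
    g=(W[...,2]>.066)&(W[...,2]<.09)&(d<.065); r=W[g]; print(' pan',g.sum(),(r.min(0)+r.max(0))/2,np.ptp(r,0))
```

```text
top 0.187 150 [0.50390241 0.33266719]
top 0.19 95 [0.50391028 0.3326732 ]
top 0.205 203 [0.50374179 0.33264234]
 ring 218 [0.50547589 0.33217046] [0.50550872 0.33186167 0.08446026] [0.06317665 0.06283161 0.00586469]
 pan 2308 [0.50537897 0.33122302 0.07743145] [0.10853161 0.10701063 0.01992231]
scene 0.187 185 [0.50320955 0.3312214 ]
scene 0.19 118 [0.50314201 0.33120429]
scene 0.205 213 [0.50310271 0.33084   ]
 ring 83 [0.50619656 0.32966633] [0.50649749 0.32988497 0.08375995] [0.06233351 0.0640044  0.00451722]
 pan 878 [0.50557099 0.33065231 0.07651422] [0.10951219 0.11030758 0.01900868]
```

jog_arm --pt "0 0 0 2 1.5 20 -1" --pt "0 0 0 2 1.5 45 -1" --pt "0 0 0 2 1.5 70 -1" --pt "0 0 0 2 1.5 85 -1" --pt "0 0 0 2 1.5 92 -1" --pt "0 0 0 2 1.5 92 -1" --pt "0 0 0 2 1.5 92 -1"

```text
time: 6.25
ee_pos: [0.5053, 0.3329, 0.1397]
eef_rot: [0.993, 0.117, 0.001, -0.0]
ft_force: [-0.5, -0.2, -4.1]
width: 0.0496
grip_force: 20.0
```

Run:
```python
from h import *
go(.5056,.3305,.118,-76.4)
im=[]
for n,b in (('top',(35,115,180,255)),('scene',(285,365,80,155))):
    c=grab(n); W=world(c); h=cv2.cvtColor(c['image'],cv2.COLOR_RGB2HSV); d=np.hypot(W[...,0]-.505,W[...,1]-.332)
    y=(h[...,0]>15)&(h[...,0]<32)&(h[...,1]>150)
    q=W[y&(W[...,2]>.09)&(W[...,2]<.13)&(d<.04)]; print(n,len(q),circ(q,.025)[:2],q[:,2].min())
    im.append(cv2.resize(c['image'][b[2]:b[3],b[0]:b[1],::-1],(400,375),interpolation=cv2.INTER_CUBIC))
cv2.imwrite('pics/pre.png',np.hstack(im))
```

```text
[-0.001 -0.001 -0.003] [-0.3  2.4 21.7] t 6.25 q [-1.04  0.37  0.48  1.65 -0.18  1.17 -1.86]
top 142 [0.50579387 0.33404402] 0.09485242715646025
scene 234 [0.50530755 0.33242441] 0.09325715584428085
```

View pics/pre.png

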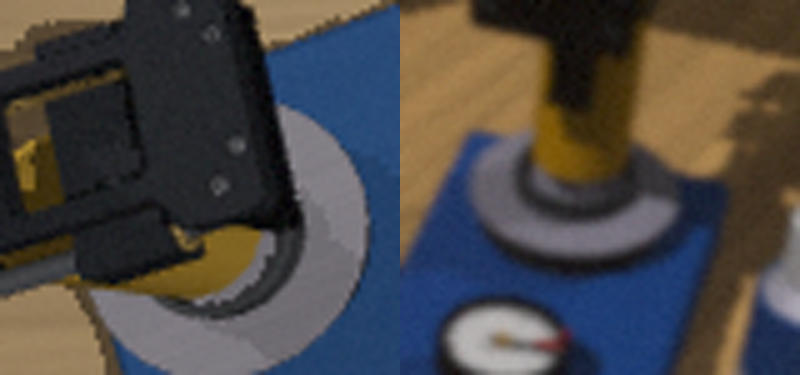

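The cup sits just above the ring (scene half (580,175)), about 2 mm off toward +y. I'll correct that and lower slowly.

jog_arm --pt "0 0 0 -0.2 2.2 2 -1" --pt "0 0 0 -0.2 2.2 4 -1" --pt "0 0 0 -0.2 2.2 6 -1" --pt "0 0 0 -0.2 2.2 6 -1" --pt "0 0 0 -0.2 2.2 6 -1"

```text
time: 6.85
ee_pos: [0.5049, 0.3305, 0.1325]
eef_rot: [0.993, 0.117, -0.0, -0.0]
ft_force: [0.1, 0.4, -3.1]
width: 0.0497
grip_force: 20.0
```

Run:
```python
from h import *
go(.5056,.3305,.118,-76.4)
for n in ('top','scene'):
    c=grab(n); W=world(c); h=cv2.cvtColor(c['image'],cv2.COLOR_RGB2HSV); d=np.hypot(W[...,0]-.505,W[...,1]-.332)
    y=(h[...,0]>15)&(h[...,0]<32)&(h[...,1]>150)
    q=W[y&(W[...,2]>.09)&(W[...,2]<.13)&(d<.04)]; print(n,len(q),circ(q,.025)[:2],q[:,2].min())
```

```text
[-0.     0.    -0.003] [ 0.6  0.2 14.5] t 6.85 q [-1.04  0.37  0.48  1.66 -0.18  1.16 -1.85]
top 143 [0.50519921 0.33178647] 0.09037519678003336
scene 241 [0.50476548 0.32997936] 0.09011172398735334
```

jog_arm --pt "0 0 0 0.8 0.2 1.5 -1" --pt "0 0 0 0.8 0.2 3 -1" --pt "0 0 0 0.8 0.2 4.5 -1" --pt "0 0 0 0.8 0.2 6 -1" --pt "0 0 0 0.8 0.2 7.5 -1" --pt "0 0 0 0.8 0.2 9 -1" --pt "0 0 0 0.8 0.2 10.5 -1" --pt "0 0 0 0.8 0.2 12 -1" --pt "0 0 0 0.8 0.2 13.5 -1" --pt "0 0 0 0.8 0.2 15 -1" --pt "0 0 0 0.8 0.2 16 -1" --pt "0 0 0 0.8 0.2 16 -1"

```text
time: 8.15
ee_pos: [0.5058, 0.3305, 0.1165]
eef_rot: [0.993, 0.117, 0.0, -0.0]
ft_force: [0.7, 0.3, -1.6]
width: 0.0498
grip_force: 20.0
```

The force is easing as the spring model predicts (about 3.3 mm of sink), so the cup is inside the ring. I'll lower the rest of the way and release.

jog_arm --pt "0 0 0 0 0 1 -1" --pt "0 0 0 0 0 2 -1" --pt "0 0 0 0 0 3 -1" --pt "0 0 0 0 0 3.5 -1" --pt "0 0 0 0 0 3.5 -1" --pt "0 0 0 0 0 3.5 -1"

```text
time: 8.75
ee_pos: [0.5059, 0.3305, 0.1131]
eef_rot: [0.993, 0.117, 0.0, -0.0]
ft_force: [-0.6, 0.9, 0.1]
width: 0.0499
grip_force: 20.0
```

jog_arm --pt "0 0 0 0 0 0 0.3" --pt "0 0 0 0 0 0 0.6" --pt "0 0 0 0 0 0 0.9" --pt "0 0 0 0 0 0 0.9" --pt "0 0 0 0 0 0 0.9" --pt "0 0 0 0 0 -30 0.9" --pt "0 0 0 0 0 -70 0.9" --pt "0 0 0 0 0 -110 1" --pt "0 0 0 0 0 -130 1" --pt "0 0 0 0 0 -130 1"

```text
time: 9.75
ee_pos: [0.5072, 0.3311, 0.2466]
eef_rot: [0.993, 0.117, 0.002, -0.002]
ft_force: [0.4, -0.6, 0.2]
width: 0.0868
grip_force: 0.0
```

Run:
```python
from h import *
go(.5457,.198,.2,100)
c=grab('scene'); W=world(c)
im=c['image'][75:175,260:390,::-1]; cv2.imwrite('pics/placed.png',cv2.resize(im,(780,600),interpolation=cv2.INTER_CUBIC))
```

```text
[ 0.008 -0.005 -3.082] [  6.3 138.6  46.3] t 9.75 q [-1.05  0.29  0.5   1.51 -0.14  1.37 -1.88]
```

View pics/placed.png

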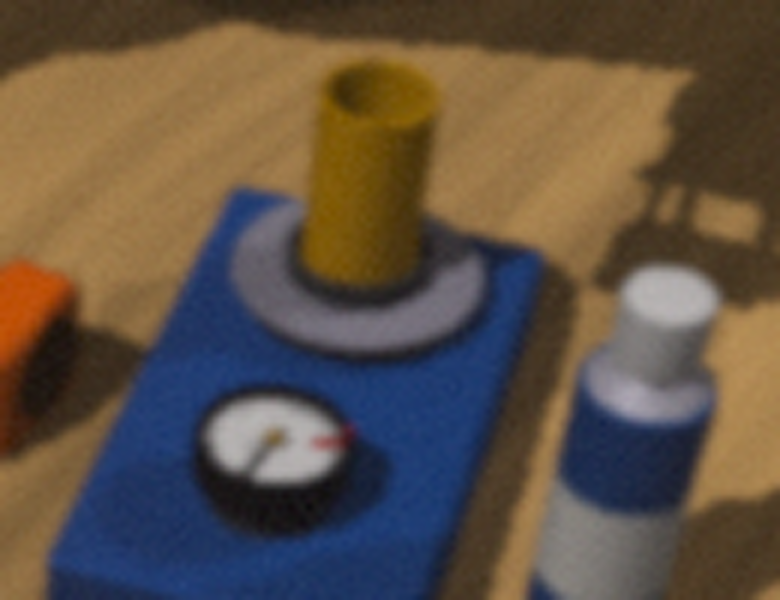

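The cup stands upright in the ring at (370,280). The needle runs from the hub at (273,437) to (245,478), and the red mark is at (335,438). I'll measure both angles by polar sampling of the dial in both cameras.

```bash
cat >> h.py <<'E'
def dial(c,cen,zf=.079):
    W=world(c); M=np.linalg.inv(np.array(c['world_from_camera'])); im=c['image'].astype('float32')
    g=(W[...,2]>.080)&(W[...,2]<.09)&(np.hypot(W[...,0]-cen[0],W[...,1]-cen[1])<.037); r=W[g]; cc=(r.min(0)+r.max(0))/2
    th=np.radians(np.arange(0,360,1)); 
    def samp(rads,z):
        t,rr=np.meshgrid(th,rads,indexing='ij'); P=np.stack([cc[0]+rr*np.cos(t),cc[1]+rr*np.sin(t),np.full_like(t,z),np.ones_like(t)],-1)@M.T
        return cv2.remap(im,(P[...,0]/P[...,2]*c['fx']+c['cx']).astype('float32'),(P[...,1]/P[...,2]*c['fy']+c['cy']).astype('float32'),cv2.INTER_CUBIC)
    def peak(s):
        k=int(np.argmax(s)); d=np.arange(-14,15); w=np.clip(s[(k+d)%360]-s[(k+d)%360].max()*.4,0,None); return (k+(w*d).sum()/w.sum())%360, s[k]
    S=samp(np.linspace(.012,.024,9),zf); red=(S[...,0]-S[...,1:].max(-1)).mean(1)
    S=samp(np.linspace(.009,.017,9),zf); G=S.max(-1).mean(1); dk=np.median(G)-G
    print('centre',np.round(cc,4),np.ptp(r,0).round(3),'red deg',np.round(peak(red),1),'needle deg',np.round(peak(dk),1))
E
python3 - <<'E'
from h import *
c=dict(np.load('scene.npz')); dial(c,(.547,.1965))
c=grab('top'); dial(c,(.5457,.198)); 
W=world(c); h=cv2.cvtColor(c['image'],cv2.COLOR_RGB2HSV)
for n in ('scene','top'):
    c=dict(np.load(n+'.npz')); W=world(c); h=cv2.cvtColor(c['image'],cv2.COLOR_RGB2HSV)
    y=(h[...,0]>15)&(h[...,0]<32)&(h[...,1]>150)&(np.hypot(W[...,0]-.505,W[...,1]-.332)<.045)&(W[...,2]>.08)&(W[...,2]<.2)
    q=W[y]
    if len(q)>20: print(n,q[:,2].max(),'low',circ(q[q[:,2]<.12],.025)[:2],'mid',circ(q[(q[:,2]>.12)&(q[:,2]<.148)],.025)[:2])
E
```

```text
centre [0.547  0.1965 0.0827] [0.064 0.063 0.005] red deg [36.2 40.8] needle deg [266.4  69.7]
centre [0.5458 0.1986 0.0836] [0.061 0.061 0.007] red deg [38.5 76.4] needle deg [277.3 106.2]
scene 0.15584538362614997 low [0.50554017 0.33016618] mid [0.50600971 0.32897437]
top 0.1568622432142469 low [0.50560647 0.3304808 ] mid [0.50658447 0.3303162 ]
```

```bash
python3 -c "
from h import *
go(.5462,.1972,.2,-20)"
```

```text
[-0.    -0.    -0.987] [  8.3 139.   42.8] t 9.85 q [-1.05  0.29  0.5   1.51 -0.14  1.37 -1.88]
```

jog_arm --pt "0 0 -0.14 8 40 0 1" --pt "0 0 -0.28 8 80 0 1" --pt "0 0 -0.42 8 120 0 1" --pt "0 0 -0.56 8 139 10 1" --pt "0 0 -0.7 8 139 25 1" --pt "0 0 -0.84 8 139 43 1" --pt "0 0 -0.987 8 139 43 1" --pt "0 0 -0.987 8 139 43 1" --pt "0 0 -0.987 8 139 43 1" --pt "0 0 -0.987 8 139 43 1"

```text
time: 10.85
ee_pos: [0.5459, 0.1972, 0.2]
eef_rot: [0.82, 0.572, 0.0, 0.0]
ft_force: [-0.4, 0.6, -0.2]
width: 0.0867
grip_force: 0.0
```

```bash
python3 -c "
from h import *
go(.5462,.1972,.062,-20)"
```

```text
[ 0.    -0.    -0.003] [1.00e-01 2.00e-01 1.38e+02] t 10.85 q [-0.8   0.25  0.44  1.64 -0.11  1.27 -0.69]
```

jog_arm --pt "0 0 0 0 0 40 1" --pt "0 0 0 0 0 80 1" --pt "0 0 0 0 0 110 1" --pt "0 0 0 0 0 130 1" --pt "0 0 0 0 0 138 1" --pt "0 0 0 0 0 138 1" --pt "0 0 0 0 0 138 0.2" --pt "0 0 0 0 0 138 -0.2" --pt "0 0 0 0 0 138 -0.2" --pt "0 0 0 0 0 138 -0.2" --pt "0 0 0 0 0 138 -0.2" --pt "0 0 0 0 0 138 -0.2" --squeeze 12

```text
time: 12.05
ee_pos: [0.5468, 0.1972, 0.0628]
eef_rot: [0.819, 0.573, 0.001, 0.0]
ft_force: [2.5, -0.2, 3.9]
width: 0.0623
grip_force: 12.0
```

The bezel is gripped at 62 mm. I'll turn it clockwise (+ about tool z), 1.1 rad first.

jog_arm --pt "0 0 0.1 0 0 0 -0.2" --pt "0 0 0.2 0 0 0 -0.2" --pt "0 0 0.3 0 0 0 -0.2" --pt "0 0 0.4 0 0 0 -0.2" --pt "0 0 0.5 0 0 0 -0.2" --pt "0 0 0.6 0 0 0 -0.2" --pt "0 0 0.7 0 0 0 -0.2" --pt "0 0 0.8 0 0 0 -0.2" --pt "0 0 0.9 0 0 0 -0.2" --pt "0 0 1.0 0 0 0 -0.2" --pt "0 0 1.1 0 0 0 -0.2" --pt "0 0 1.1 0 0 0 -0.2"

```text
time: 13.25
ee_pos: [0.5461, 0.1981, 0.0627]
eef_rot: [0.998, 0.059, 0.0, -0.001]
ft_force: [0.2, 2.4, 6.1]
width: 0.0624
grip_force: 12.0
```

jog_arm --pt "0 0 0 0 0 0 -0.2" --pt "0 0 0 0 0 0 0.5" --pt "0 0 0 0 0 0 1" --pt "0 0 0 0 0 0 1" --pt "0 0 0 0 0 0 1" --pt "0 0 0 0 0 -20 1" --pt "0 0 -0.14 0 0 -30 1" --pt "0 0 -0.28 0 0 -30 1" --pt "0 0 -0.42 0 0 -30 1" --pt "0 0 -0.56 0 0 -30 1" --pt "0 0 -0.7 0 0 -30 1" --pt "0 0 -0.84 0 0 -30 1"

```text
time: 14.45
ee_pos: [0.5458, 0.197, 0.0919]
eef_rot: [0.885, 0.465, -0.0, -0.0]
ft_force: [-0.3, -0.7, 0.3]
width: 0.0868
grip_force: 0.0
```

Run:
```python
from h import *
s=status.read_state(); print(s['width'],s['ft_force'])
go(.5468,.1972,.062,-20)
dial(grab('scene'),(.547,.1965)); dial(grab('top'),(.5457,.198))
```

```text
0.08682017830937774 [-0.26085439 -0.70382358  0.34584245]
[-0.     0.    -0.254] [ 0.7  0.7 29.9] t 14.45 q [-0.82  0.36  0.48  1.76 -0.19  1.07 -0.88]
centre [0.5411 0.1907 0.0827] [0.052 0.052 0.005] red deg [351.5  11.5] needle deg [62.8 91. ]
centre [0.5456 0.1961 0.0833] [0.06  0.058 0.006] red deg [166.7   3.3] needle deg [278.7  76.7]
```

jog_arm --pt "0 0 -0.14 0 0 0 1" --pt "0 0 -0.254 0 0 0 1" --pt "0 0 -0.254 0.5 0.5 15 1" --pt "0 0 -0.254 0.5 0.5 30 1" --pt "0 0 -0.254 0.5 0.5 30 1" --pt "0 0 -0.254 0.5 0.5 30 1" --pt "0 0 -0.254 0.5 0.5 30 0.2" --pt "0 0 -0.254 0.5 0.5 30 -0.2" --pt "0 0 -0.254 0.5 0.5 30 -0.2" --pt "0 0 -0.254 0.5 0.5 30 -0.2" --pt "0 0 -0.254 0.5 0.5 30 -0.2" --pt "0 0 -0.254 0.5 0.5 30 -0.2"

```text
time: 15.75
ee_pos: [0.5469, 0.1973, 0.0623]
eef_rot: [0.821, 0.571, 0.0, 0.0]
ft_force: [1.0, 0.1, 0.7]
width: 0.0621
grip_force: 12.0
```

jog_arm --pt "0 0 0.1 0 0 0 -0.2" --pt "0 0 0.2 0 0 0 -0.2" --pt "0 0 0.3 0 0 0 -0.2" --pt "0 0 0.4 0 0 0 -0.2" --pt "0 0 0.5 0 0 0 -0.2" --pt "0 0 0.6 0 0 0 -0.2" --pt "0 0 0.7 0 0 0 -0.2" --pt "0 0 0.8 0 0 0 -0.2" --pt "0 0 0.9 0 0 0 -0.2" --pt "0 0 1.0 0 0 0 -0.2" --pt "0 0 1.0 0 0 0 -0.2" --pt "0 0 1.0 0 0 0 -0.2"

```text
time: 16.95
ee_pos: [0.5463, 0.198, 0.0623]
eef_rot: [0.994, 0.11, -0.0, -0.0]
ft_force: [-3.0, 2.9, 5.6]
width: 0.0615
grip_force: 12.0
```

jog_arm --pt "0 0 0 0 0 0 0.5" --pt "0 0 0 0 0 0 1" --pt "0 0 0 0 0 0 1" --pt "0 0 0 0 0 0 1" --pt "0 0 0 0 0 -20 1" --pt "0 0 0 0 0 -60 1" --pt "0 0 0 0 0 -110 1" --pt "0 0 0 0 0 -160 1" --pt "0 0 0 50 0 -180 1" --pt "0 0 0 100 0 -180 1" --pt "0 0 0 150 0 -180 1" --pt "0 0 0 150 0 -180 1"

```text
time: 18.15
ee_pos: [0.6962, 0.2302, 0.2364]
eef_rot: [0.994, 0.108, -0.002, 0.002]
ft_force: [-0.4, -0.0, -1.2]
width: 0.087
grip_force: 0.0
```

Run:
```python
from h import *
go(.5465,.1975,.2,-77)
a=grab('scene');dial(a,(.547,.1965)); b=grab('top'); dial(b,(.5457,.198))
cv2.imwrite('pics/d1.png',np.hstack([cv2.resize(a['image'][135:170,285:325,::-1],(400,350),interpolation=cv2.INTER_CUBIC),cv2.resize(b['image'][182:222,125:170,::-1],(400,350),interpolation=cv2.INTER_CUBIC)]))
```

```text
[ 0.004  0.005 -0.01 ] [-153.1   -0.5   37.1] t 18.15 q [-0.76  0.65  0.66  1.11 -0.38  1.5  -1.53]
centre [0.5469 0.1964 0.0826] [0.062 0.062 0.005] red deg [275.3  31.1] needle deg [267.4  73. ]
centre [0.546  0.1981 0.0835] [0.061 0.063 0.007] red deg [282.5  51.8] needle deg [276.9 116.5]
```

View pics/d1.png

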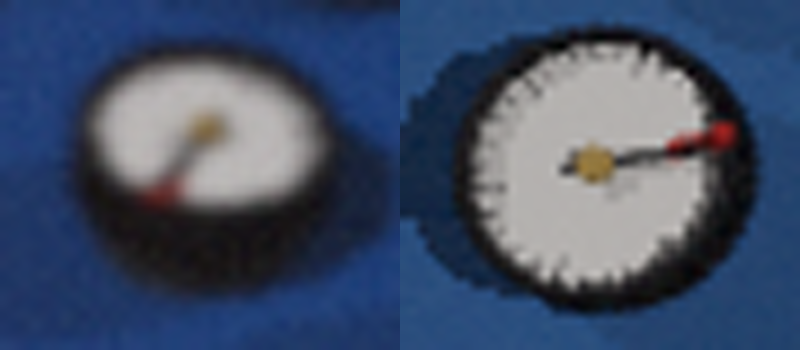

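The mark is now close to the needle: in the top half the red spot is at (722,135) and the needle runs from the hub (594,162) toward (690,148). It remains slightly counterclockwise, so I'll measure the residual with the heights accounted for.

```bash
cat >> h.py <<'E'
def fine(c,cc,lab):
    M=np.linalg.inv(np.array(c['world_from_camera'])); im=c['image'].astype('float32'); deg=np.arange(240,320,.5); th=np.radians(deg)
    def samp(r0,r1,z,cx=cc):
        t,rr=np.meshgrid(th,np.linspace(r0,r1,9),indexing='ij'); P=np.stack([cx[0]+rr*np.cos(t),cx[1]+rr*np.sin(t),np.full_like(t,z),np.ones_like(t)],-1)@M.T
        return cv2.remap(im,(P[...,0]/P[...,2]*c['fx']+c['cx']).astype('float32'),(P[...,1]/P[...,2]*c['fy']+c['cy']).astype('float32'),cv2.INTER_CUBIC)
    def cen(s): 
        w=np.clip(s-.5*s.max(),0,None); w[abs(deg-deg[s.argmax()])>20]=0; return round((w*deg).sum()/w.sum(),1)
    rd=lambda S:(S[...,0]-S[...,1:].max(-1)).mean(1)
    print(lab,'rim red',cen(rd(samp(.0245,.030,.084))),'bar red',cen(rd(samp(.013,.023,.078))))
    hv=cv2.cvtColor(c['image'],cv2.COLOR_RGB2HSV); W=world(c)
    b=(hv[...,0]>14)&(hv[...,0]<32)&(hv[...,1]>80)&(np.hypot(W[...,0]-cc[0],W[...,1]-cc[1])<.009); v,u=np.nonzero(b)
    wc=np.array(c['world_from_camera'])
    for z in (.078,.080,.082):
        d=wc[:3,:3]@[(u.mean()-c['cx'])/c['fx'],(v.mean()-c['cy'])/c['fy'],1]; hub=wc[:3,3]+d*(z-wc[2,3])/d[2]
        f=lambda S:(lambda g:np.median(g)-g)(S.max(-1).mean(1))
        print('  z',z,'needle',cen(f(samp(.007,.0115,z))),'hub off mm',((hub[:2]-cc[:2])*1000).round(1),'needle from hub',cen(f(samp(.007,.0115,z,hub))))
E
python3 - <<'E'
from h import *
fine(dict(np.load('top.npz')),(.5459,.1983),'top'); fine(dict(np.load('scene.npz')),(.547,.1965),'scene')
E
```

```text
top rim red 278.7 bar red 283.8
  z 0.078 needle 280.3 hub off mm [0.8 1.9] needle from hub 274.2
  z 0.08 needle 277.7 hub off mm [0.4 1.3] needle from hub 274.2
  z 0.082 needle 274.9 hub off mm [0.  0.7] needle from hub 274.2
scene rim red 279.4 bar red 273.9
  z 0.078 needle 260.1 hub off mm [-2.4  3.4] needle from hub 270.7
  z 0.08 needle 264.4 hub off mm [-1.3  1.4] needle from hub 270.8
  z 0.082 needle 269.1 hub off mm [-0.2 -0.6] needle from hub 270.8
```

jog_arm --pt "0 0 0 -50 0 0 1" --pt "0 0 0 -100 0 0 1" --pt "0 0 0 -150 0 0 1" --pt "0 0 0 -151.5 0 10 1" --pt "0 0 0 -151.5 0 10 1" --pt "0 0 0 -151.5 0 10 1"

```text
time: 18.85
ee_pos: [0.5454, 0.1973, 0.2329]
eef_rot: [0.994, 0.108, 0.001, -0.001]
ft_force: [-0.1, -0.2, -0.1]
width: 0.0874
grip_force: 0.0
```

```bash
python3 -c "
from h import *
go(.5465,.1976,.062,-77)"
```

```text
[-0.001 -0.001 -0.01 ] [  0.9   0.2 170.9] t 18.85 q [-1.03  0.26  0.72  1.6  -0.18  1.34 -1.63]
```

jog_arm --pt "0 0 0 0.8 0 45 1" --pt "0 0 0 0.8 0 90 1" --pt "0 0 0 0.8 0 135 1" --pt "0 0 0 0.8 0 160 1" --pt "0 0 0 0.8 0 171 1" --pt "0 0 0 0.8 0 171 1" --pt "0 0 0 0.8 0 171 0.2" --pt "0 0 0 0.8 0 171 -0.2" --pt "0 0 0 0.8 0 171 -0.2" --pt "0 0 0 0.8 0 171 -0.2" --pt "0 0 0 0.8 0 171 -0.2" --pt "0 0 0 0.8 0 171 -0.2"

```text
time: 20.05
ee_pos: [0.5463, 0.198, 0.0619]
eef_rot: [0.994, 0.108, 0.001, -0.001]
ft_force: [-1.5, 2.9, 6.4]
width: 0.0621
grip_force: 12.0
```

jog_arm --pt "0 0 0.04 0 0 0 -0.2" --pt "0 0 0.08 0 0 0 -0.2" --pt "0 0 0.1 0 0 0 -0.2" --pt "0 0 0.1 0 0 0 -0.2" --pt "0 0 0.1 0 0 0 -0.2" --pt "0 0 0.1 0 0 0 -0.2"

```text
time: 20.65
ee_pos: [0.5462, 0.1981, 0.0618]
eef_rot: [0.998, 0.058, 0.0, -0.001]
ft_force: [-1.8, 3.2, 5.8]
width: 0.0614
grip_force: 12.0
```

jog_arm --pt "0 0 0 0 0 0 0.5" --pt "0 0 0 0 0 0 1" --pt "0 0 0 0 0 0 1" --pt "0 0 0 0 0 0 1" --pt "0 0 0 0 0 -20 1" --pt "0 0 0 0 0 -60 1" --pt "0 0 0 0 0 -110 1" --pt "0 0 0 0 0 -160 1" --pt "0 0 0 50 0 -180 1" --pt "0 0 0 100 0 -180 1" --pt "0 0 0 150 0 -180 1" --pt "0 0 0 150 0 -180 1"

```text
time: 21.85
ee_pos: [0.6981, 0.2142, 0.2357]
eef_rot: [0.998, 0.058, -0.002, 0.003]
ft_force: [-0.5, 0.1, -0.3]
width: 0.0868
grip_force: 0.0
```

Run:
```python
from h import *
a=grab('scene'); b=grab('top'); print(status.read_state()['time'],status.read_state()['ft_force'])
fine(b,(.5459,.1983),'top'); fine(a,(.547,.1965),'scene')
cv2.imwrite('pics/d2.png',np.hstack([cv2.resize(a['image'][85:185,275:375,::-1],(400,400),interpolation=cv2.INTER_CUBIC),cv2.resize(b['image'][182:222,125:165,::-1],(400,400),interpolation=cv2.INTER_CUBIC)]))
for n,c in (('scene',a),('top',b)):
    W=world(c); h=cv2.cvtColor(c['image'],cv2.COLOR_RGB2HSV)
    q=W[(h[...,0]>15)&(h[...,0]<32)&(h[...,1]>150)&(np.hypot(W[...,0]-.505,W[...,1]-.332)<.045)&(W[...,2]>.08)&(W[...,2]<.2)]
    print(n,q[:,2].max(),circ(q[q[:,2]<.12],.025)[:2],circ(q[(q[:,2]>.12)&(q[:,2]<.148)],.025)[:2])
```

```text
21.95 [-1.04835437  0.26896079 -0.15834906]
top rim red 272.2 bar red 269.7
  z 0.078 needle 280.5 hub off mm [0.8 1.9] needle from hub 274.4
  z 0.08 needle 277.8 hub off mm [0.4 1.3] needle from hub 274.4
  z 0.082 needle 275.1 hub off mm [0.  0.7] needle from hub 274.4
scene rim red 271.4 bar red 265.0
  z 0.078 needle 258.6 hub off mm [-2.4  2.7] needle from hub 271.1
  z 0.08 needle 263.7 hub off mm [-1.3  0.6] needle from hub 271.1
  z 0.082 needle 269.3 hub off mm [-0.2 -1.4] needle from hub 271.2
scene 0.15576040892006038 [0.50565109 0.3301361 ] [0.50593381 0.3292508 ]
top 0.15764454350317314 [0.50564262 0.33052888] [0.50560657 0.33013902]
```

View pics/d2.png

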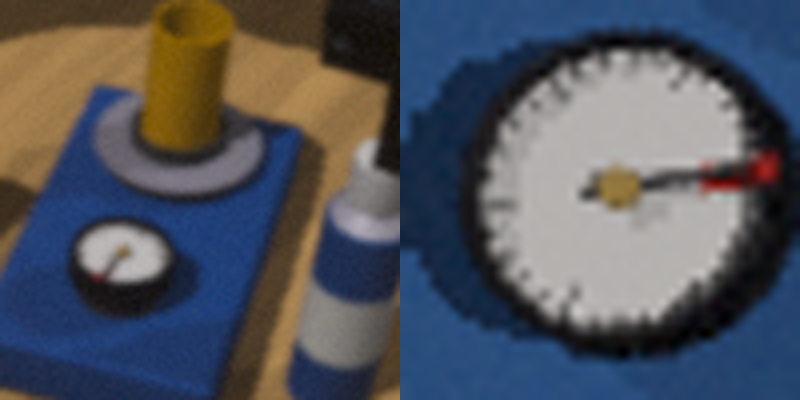

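The cup still stands in the ring: both cameras put it within 1 mm of the ring centre with its rim at 0.156. The red mark reads 272° against the needle's 271–274°, about 1 mm or less at the tip. The gripper is clear of everything, so I'm handing in.

```bash
python3 -c "
from h import *
print(order.close_job())"
```

```text
the job is handed in; nothing more can be done
None
```

I handed the job in at about 22 s: the yellow cup stands upright in the ring, and the bezel's red mark is within about 1 mm of the needle tip by my camera measurements. No verdict came back, and I didn't re-measure the bystanders, though the gripper felt no contact with them.

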